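# Hold a servo drive home on the sprung contacts of its programming nest

## Robot

A 6-joint arm with a two-finger parallel gripper is mounted at the origin on a cart in front of the work surface, level with it; the furniture and walls round the work are solid. World frame = base frame: x ahead of the robot, y to its left, z up, the work surface at z = 0. Lengths are in m, angles in rad, forces in N, time in s.
With the tool pointing down it reaches from about 0.275 to 0.75 m from the base axis. Payload 10.2 kg.
Tool frame: the origin (TCP) lies at the very end of the fingers, on their centre line; the grasp point (between the pads) lies behind it (robot.grip_point_offset is the z of the grasp point in the tool frame, in m); z points along the fingers, y is the direction in which the jaws open and shut (so a half turn about z gives the same grasp; the last joint's range is limited). The gripper opens to 88 mm and grips with 3 to 60 N. Pads are 18 mm wide; open, the fingers measure 123 mm over their backs; the gripper's body (75 mm by 187 mm) begins 45 mm behind the grasp point.
Start: joints at [0.981, 0.313, 1.498, -0, 1.331, -0.223], TCP at [0.188, 0.49, 0.239] pointing down, gripper open.
Joint ranges: [-2.94, 2.94], [-0.97, 2.17], [0.19, 2.56], [-1.23, 4.37], [0.02, 3.11], [-2.88, 2.88]. Speed limits (rad/s): [2.39, 2.39, 3.01, 3.14, 3.14, 3.14].

## Interface

Orientations are given as a unit quaternion [x, y, z, w].
In Python, from station import monitor, imaging, job, robot gives the robot as it stands.
- The arm moves only by the shell command python3 -m inch 'ROWS'. ROWS is a JSON object of lists of equal length, an entry for each row: "linear": the shift along the tool's x, y, z in m, a list of three; "spin": the turn about the tool's z in degrees; "grip": the opening, from 0 (shut) to 1 (fully open). In form: {"linear": [[dx, dy, dz], ...], "spin": [spin, ...], "grip": [grip, ...]}. A call has 1 to 5 rows; each row is the pose to reach, as a shift and turn from the pose commanded when the call began, along the tool's axes at that moment; what a row does not reach only later rows make up. A row lasts 1/10 s, in which the tool goes at most 50 mm and 8.59 degrees, less where a joint would pass 70% of its speed; a pose out of reach is approached as far as the arm can. A call with a gripper value outside its range is refused whole. The fingers move at their own pace and stop on an object; the grip force is fixed at half the most. Time passes only in rows, so rows that repeat a pose let the fingers close. It gives the time, the measured TCP pose, the force and the opening at its end, in the units of the state.
- monitor.get_obs(): the state, without advancing time (a new reading comes with each control period).
- imaging.snapshot(name): name is "scene" or "top" or "wrist"; returns the picture (384x512x3 uint8, red, green, blue); there is no depth.
- imaging.camera_info(name): a dict with "camera_matrix" (3x3 intrinsics, pixels), "R" (3x3) and "t" (3): a world point X has camera coordinates R X + t; the wrist camera has in their place "mount" (4x4, takes a point from camera to tool coordinates, whose origin is the TCP and whose axes are the flange's). Camera axes: x right, y down, z forward; pixel columns grow to the right and rows downward; lengths in m; the calibration is good to about 2 mm. The wrist camera is an equidistant fisheye: a pixel r from the principal point sees the ray r / f radians off the axis. A picture is of the moment at which its call begins: read the wrist's pose just before it. camera_info takes no time and is no camera call.
- job.finish_job(): hands the job in, once; it reports no verdict.
The state is a dict: "clock": time; "joint_positions": joint angles; "joint_vel": joint speeds; "joint_torque": joint torques, N m; "tool_pos": TCP position; "tcp_rot": TCP orientation; "wrist_force": force on the tool from outside, world axes, zero at the start; "moment": the same for the moment, N m; "gripper_width": finger opening in m.
Only numpy, scipy, OpenCV 4.12 (cv2) and the standard library are available. Lean on these libraries where they do the work, as an engineer would, in place of code of your own. Each camera call takes 0.05 s, during which the arm holds its last target. There are 200 camera calls.

## Task

Load the servo drive for programming: lift the clear dust cover off the programming nest and set it down upright on the bench, then take the small black drive with the blue board and press it, board up and its square white connector end away from the grey programmer box, down between the corner guides onto the sprung contact pins until it sits flat on the steel rests. Press firmly but do not force it, leave the other things alone, and finish while still holding it pressed down hard on the rests; do not let go.

Things in the scene. Friction and masses are not known exactly. Their poses are not given: they have to be found in the camera images.
- nest: Programming nest, fixed: aluminium plate 124 (x) x 162 (y) mm, top 14 mm above the bench. Origin: bench level under the middle of the nest opening (plate spans y -60 to +102). Grey programmer box on its +y end, y 53 to 95, top at 42. Four black corner guides: inner faces at x +-24, y +-31.5, straight up to z 40, flared lead-in to 47; outside within x +-33, y +-41.
- nest_seat (a point): Middle of the nest opening level with the rests' tops, 30 mm above the bench; a seated drive has its origin here. Axes as the nest's: x across the opening (48 mm), y along it (63 mm) toward the grey programmer box, z up. Free gaps between the guides for fingers: 43 mm in the middle of the x sides, 32 mm of the y sides; the plate is 16 mm below this point.
- rests: Four fixed steel rest buttons, 7 mm across, at x +-17.5, y +-25.5 in the nest frame, tops at z = 30 mm: the hard stop under the drive's underside. Same origin and axes as the nest.
- contacts (a joint): Sprung block with six brass pins in the middle of the nest. 0 = free, pins 8 mm above the rests (38 mm above the bench); grows in m as it is pressed straight down; 0.008 = drive on the rests. Force 3.3 N at the start, 8.5 N at 0.008: it carries the drive's weight, so the drive rises when let go.
- cover: Loose clear plastic dust cover, 77 (x) x 92 (y) x 41, open below, 90 g, standing over the guides on the plate. Grey upright grip rib on top, 14 (x) x 44 (y), from z = 41 to 67 above the origin. Origin: middle of its lower rim, z up. Clears the guides by about 3 mm a side. Free bench to put it on: right of the nest, x 0.40 to 0.53 m, y -0.34 to -0.22 m.
- drive: Servo drive, black box 45 (x) x 60 (y), solid to z = 22, with a blue board and small parts on top to z = 31 (look only, hold it by the black sides). About 90 g, loose on the bench, board up. Origin: middle of the underside; z up. The square white connector is at the -y end, a small round white knob at the +y end.
- drive_plug (a point): Square white connector on the drive's board, at x -8, y -22, z 28 in the drive's frame; when seated it points to the nest's -y end.
- tape_measure: Red pocket tape measure, 40x54x30 mm, bystander. Origin: middle of its underside.
- hex_key: Grey hex key lying flat, 28x74x8 mm, bystander. Origin: middle of its underside.
- insert_packet: Flat white packet, 60x50x9 mm, bystander. Origin: middle of its underside.
Mind the look-alikes: they are no part of the job. There is more than one size of the drive; the job needs the smaller.

How it is judged:
On the way, in this order (a step that is already met when the one before it is completed fails the run):
1. the dust cover stands upright on the bench, let go (height (world z) of cover below 0.008 m and angle between cover's own z axis and vertical below 0.1 rad and linear speed of cover below 0.03 m/s and contact force between the fingers and cover below 0.1 N), for 0.2 s.
2. the drive is pressed flat onto the rests by the gripper, the right way round (x of drive in the frame of nest_seat between -0.003 and 0.003 m and y of drive in the frame of nest_seat between -0.003 and 0.003 m and z of drive in the frame of nest_seat between -0.002 and 0.0012 m and angle between drive's own z axis and vertical below 0.035 rad and y of drive_plug in the frame of nest_seat below -0.01 m and value of joint contacts above 0.0066 m and contact force between drive and rests above 2 N and contact force between the fingers and drive above 2 N), for 0.3 s.
At the end, for the whole second after the job is handed in: the gripper holds the drive down on the rests: centred within 3 mm, at most 1.2 mm high, flat within 2 degrees, connector end away from the programmer box, pins in by over 6.6 mm, over 2 N on the rests; the cover stands upright on the bench, let go (all of step 1 and all of step 2); the arm keeps its last pose, push and grip.
It fails at once if the drive is forced onto the rests with over 60 N (contact force between drive and rests above 60 N).
It fails at once if the cover is dropped from above 5 cm (height (world z) of cover above 0.05 m and contact force between cover and anything else below 0.01 N and linear speed of cover above 0.5 m/s).
It fails at once if the tape measure is moved by over 3 cm (distance of tape_measure from where it was at the start of the episode above 0.03 m).
It fails at once if the hex key is moved by over 3 cm (distance of hex_key from where it was at the start of the episode above 0.03 m).
It fails at once if the insert packet is moved by over 3 cm (distance of insert_packet from where it was at the start of the episode above 0.03 m).
It also fails if it takes over 51 s, if anything falls off the work surface, if the arm or the gripper's body presses on something with over 40 N, if the wrist force passes 120 N, or if a joint passes its speed limit or range.

## Working session

There is one attempt and no reset: what is moved stays moved. The work goes in short steps, Python scripts to look and compute and a shell command to move; the robot and the scene stay as the last step left them, time stands still between calls to the robot, and variables do not carry over. Pictures are saved under pics/ and viewed, about 8 in all and at most 12, crops included, and the job is handed in when it is done.

```bash
mkdir -p pics; ls
python3 - <<'E'
from station import monitor, imaging, job, robot
import cv2, numpy as np
np.set_printoptions(precision=4,suppress=True)
print(monitor.get_obs()); print(robot.grip_point_offset)
a=imaging.snapshot("scene");b=imaging.snapshot("top")
cv2.imwrite("pics/scene.png",a[:,:,::-1]);cv2.imwrite("pics/top.png",b[:,:,::-1])
cv2.imwrite("pics/top2.png",cv2.resize(b,(800,600),interpolation=2)[:,:,::-1])
for n in("scene","top","wrist"):print(n,imaging.camera_info(n))
E
```

```text
pics
{'clock': 0.0, 'joint_positions': array([ 0.9806,  0.3134,  1.4984, -0.    ,  1.331 , -0.2234]), 'joint_vel': array([ 0.0002,  0.0006, -0.0014,  0.0008,  0.0019,  0.0007]), 'joint_torque': array([  0.0003, -40.2213, -25.227 ,   0.0694,   0.0353,  -0.0001]), 'tool_pos': array([0.1882, 0.4899, 0.2382]), 'tcp_rot': array([ 0.1824,  0.9832, -0.0006, -0.0002]), 'wrist_force': array([ 0.3155, -0.0497, -1.2241]), 'moment': array([-0.0316, -0.0057,  0.0177]), 'gripper_width': 0.08815337571158578}
-0.0187
scene {'camera_matrix': array([[491.2595,   0.    , 256.1451],
       [  0.    , 491.2595, 189.1541],
       [  0.    ,   0.    ,   1.    ]]), 'R': array([[ 0.8762, -0.482 , -0.0023],
       [-0.3298, -0.5961, -0.732 ],
       [ 0.3515,  0.6421, -0.6812]]), 't': array([-0.3971,  0.3226,  0.8656])}
top {'camera_matrix': array([[486.076 ,   0.    , 261.2343],
       [  0.    , 486.076 , 192.3762],
       [  0.    ,   0.    ,   1.    ]]), 'R': array([[ 0.0241, -0.9997,  0.0068],
       [-0.9844, -0.0249, -0.1743],
       [ 0.1745, -0.0025, -0.9847]]), 't': array([0.1441, 0.5719, 0.9914])}
wrist {'camera_matrix': array([[297.3186,   0.    , 256.4523],
       [  0.    , 297.3186, 194.7782],
       [  0.    ,   0.    ,   1.    ]]), 'mount': array([[ 0.0006, -0.9648, -0.2629,  0.0674],
       [ 1.    ,  0.0007,  0.    , -0.0001],
       [ 0.0002, -0.2629,  0.9648, -0.1467],
       [ 0.    ,  0.    ,  0.    ,  1.    ]])}
```

View pics/top2.png

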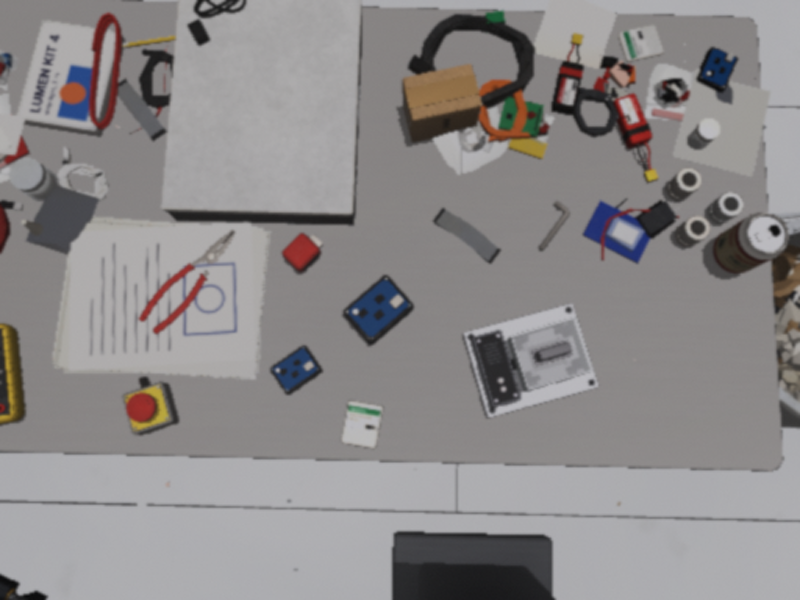

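View pics/scene.png

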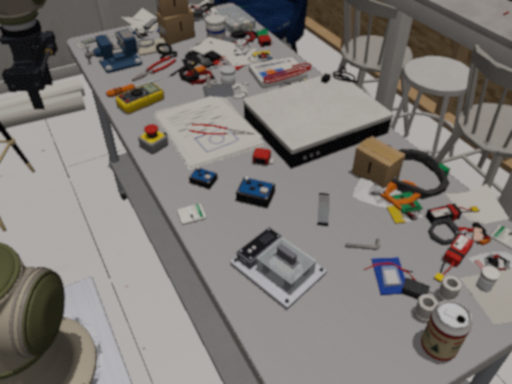

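Top view (800x600 picture): drives at (296,370) (smaller) and (379,309) (larger). A third blue board at (718,68) lies among the clutter. The one meant is (296,370), as it is the smaller of the two loose black boxes. The nest with cover and rib is at (530,360), and the bystanders are at (302,252), (555,225) and (362,425). An enlarged crop will confirm it.

```bash
cat > h.py <<'E'
from station import monitor, imaging, job, robot
import cv2, numpy as np
from scipy.spatial.transform import Rotation as Ro
np.set_printoptions(precision=4,suppress=True)
def ray(cam,px,z):
    c=imaging.camera_info(cam); K,R,t=c["camera_matrix"],c["R"],c["t"]
    d=R.T@np.linalg.solve(K,[px[0],px[1],1]); o=-R.T@t
    return o+d*(z-o[2])/d[2]
def wray(px,z,pos,quat):
    c=imaging.camera_info("wrist");K,M=c["camera_matrix"],c["mount"]
    u=(np.array(px)-K[:2,2])/K[0,0]; th=np.hypot(*u)
    d=np.r_[u/th*np.sin(th),np.cos(th)]
    R=Ro.from_quat(quat).as_matrix()
    o=R@M[:3,3]+pos; d=R@M[:3,:3]@d
    return o+d*(z-o[2])/d[2]
def wproj(X,pos,quat):
    c=imaging.camera_info("wrist");K,M=c["camera_matrix"],c["mount"]
    R=Ro.from_quat(quat).as_matrix()
    p=M[:3,:3].T@(R.T@(np.array(X)-pos)-M[:3,3])
    th=np.arctan2(np.hypot(p[0],p[1]),p[2]); return K[:2,2]+K[0,0]*th*p[:2]/np.hypot(p[0],p[1])
def yaw_y(q): # world heading (deg) of tool y
    v=Ro.from_quat(q).apply([0,1,0]); return np.degrees(np.arctan2(v[1],v[0]))
def go(xyz,heading=None):
    "print tool-frame shift to bring TCP to xyz and spin to bring tool y to heading (mod 180)"
    s=monitor.get_obs();R=Ro.from_quat(s["tcp_rot"])
    print("t",s["clock"],"tcp",s["tool_pos"],"lin",R.inv().apply(np.array(xyz)-s["tool_pos"]))
    if heading is not None:
        d=(yaw_y(s["tcp_rot"])-heading+90)%180-90
        print("heading",yaw_y(s["tcp_rot"]),"spin",d, "j6",s["joint_positions"][5])
E
python3 - <<'E'
import cv2
b=cv2.imread("pics/top.png")
cv2.imwrite("pics/c1.png",cv2.resize(b[185:285,165:390],None,fx=3.5,fy=3.5,interpolation=cv2.INTER_CUBIC))
E
```

```text
(no output)
```

View pics/c1.png

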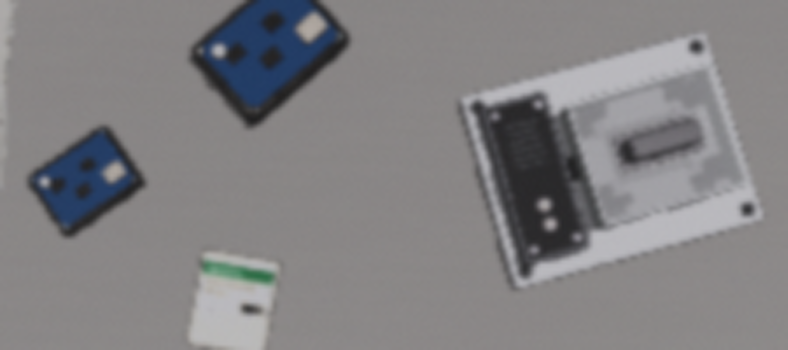

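The crop shows the small drive at (87,182). Its square white connector is at the right (114,172) and its round knob at the left (44,182). The larger look-alike is at (270,60). The nest plate corners are (460,97), (705,34), (763,215) and (516,288), the grey box is on the left (its +y end), and the rib is at (662,140).

Run:
```python
from h import *
P=lambda u,v,z:ray("top",(165+(u+.5)/3.5-.5,185+(v+.5)/3.5-.5),z)
d=[P(*p,.022) for p in[(30,181),(104,127),(145,182),(68,236)]]
print("drive",np.array(d),np.mean(d,0),[np.linalg.norm(d[i]-d[i-3]) for i in range(4)])
k=P(44,182,.029);c=P(114,172,.029);print("knob,conn",k,c)
for a,b in((0,1),(3,2)):v=d[a]-d[b];print("long axis",np.degrees(np.arctan2(v[1],v[0])))
n=[P(*p,.014) for p in[(460,97),(705,34),(763,215),(516,288)]]
print("nest",np.array(n),[np.linalg.norm(n[i]-n[i-3]) for i in range(4)])
yv=[n[0]-n[1],n[3]-n[2]]
for v in yv:print("nest y",np.degrees(np.arctan2(v[1],v[0])))
x=[n[1]-n[0],n[2]-n[3]];print("nest x dir (-90)",[np.degrees(np.arctan2(v[1],v[0])) for v in(n[0]-n[3],n[1]-n[2])])
y=sum(yv);y/=np.linalg.norm(y);m=np.mean(n,0);print("origin",m-y*.021)
for p in[(624,149),(700,129)]:print("rib",P(*p,.081))
print("rib mid",P(662,138,.081)); go([.4,-.1,.25],0)
```

```text
drive [[0.4717 0.346  0.022 ]
 [0.5063 0.302  0.022 ]
 [0.4728 0.275  0.022 ]
 [0.4385 0.3208 0.022 ]] [0.4723 0.3109 0.022 ] [np.float64(0.05604212259441422), np.float64(0.04300109996021823), np.float64(0.057231301205191765), np.float64(0.04165288530409027)]
knob,conn [0.4707 0.3362 0.029 ] [0.4779 0.2935 0.029 ]
long axis 128.17872053664405
long axis 126.8256166379402
nest [[ 0.5317  0.0803  0.014 ]
 [ 0.5759 -0.0746  0.014 ]
 [ 0.4624 -0.1091  0.014 ]
 [ 0.4138  0.0443  0.014 ]] [np.float64(0.16101037156297562), np.float64(0.1186029374505275), np.float64(0.16101042670171523), np.float64(0.12330332278502265)]
nest y 105.91116691199515
nest y 107.5838753591412
nest x dir (-90) [np.float64(16.943472453373964), np.float64(16.95126491980102)]
origin [ 0.502  -0.0349  0.014 ]
rib [ 0.4942 -0.0112  0.081 ]
rib [ 0.5071 -0.056   0.081 ]
rib mid [ 0.5013 -0.0336  0.081 ]
t 0.1 tcp [0.1882 0.4899 0.2382] lin [-0.4093 -0.4747 -0.0114]
heading 68.98579763205832 spin 68.98579763205834 j6 -0.2234278479478159
```

```bash
python3 -m inch '{"linear": [[-0.03,-0.024,0],[-0.07,-0.055,0],[-0.11,-0.086,0],[-0.15,-0.118,0],[-0.19,-0.149,0]], "spin": [0,0,0,0,0], "grip": [1,1,1,1,1]}'; python3 -m inch '{"linear": [[-0.04,-0.03,0],[-0.08,-0.06,0],[-0.12,-0.093,0],[-0.16,-0.125,0],[-0.2,-0.157,0]], "spin": [6,13,20,26,32], "grip": [1,1,1,1,1]}'; python3 -c "
from h import *
go([.502,-.035,.23],16.9)"
```

```text
clock: 0.6
tool_pos: [0.311, 0.2837, 0.2386]
tcp_rot: [0.182, 0.983, -0.0, -0.0]
wrist_force: [1.3, 0.1, 0.7]
gripper_width: 0.088
clock: 1.1
tool_pos: [0.4394, 0.0688, 0.2387]
tcp_rot: [0.448, 0.894, 0.0, -0.0]
wrist_force: [1.0, 1.1, 0.0]
gripper_width: 0.088
t 1.1 tcp [0.4394 0.0688 0.2387] lin [-0.1207 -0.0119  0.0087]
heading 36.71578683513072 spin 19.815786835130723 j6 -0.7500686287305206
```

```bash
python3 -m inch '{"linear": [[-0.03,-0.003,0],[-0.07,-0.007,0],[-0.1,-0.01,0],[-0.1207,-0.012,0.008],[-0.1207,-0.012,0.008]], "spin": [6,13,19,20,20], "grip": [1,1,1,1,1]}'; python3 -m inch '{"linear": [[0,0,0],[0,0,0]], "spin": [0,0], "grip": [1,1]}'
python3 - <<'E'
from h import *
go([.502,-.035,.058],16.9)
s=monitor.get_obs(); a=imaging.snapshot("wrist")
cv2.imwrite("pics/w1.png",cv2.resize(a,(768,576),interpolation=cv2.INTER_CUBIC)[:,:,::-1])
for X in[(.502,-.035,.081),(.5013,-.0336,.081)]:print(wproj(X,s["tool_pos"],s["tcp_rot"])*1.5+.25)
E
```

```text
clock: 1.6
tool_pos: [0.5021, -0.0344, 0.2293]
tcp_rot: [0.596, 0.803, -0.0, -0.001]
wrist_force: [0.5, 0.9, 0.0]
gripper_width: 0.0883
clock: 1.8
tool_pos: [0.5015, -0.0319, 0.231]
tcp_rot: [0.594, 0.804, 0.0, 0.0]
wrist_force: [-1.1, 0.6, 0.7]
gripper_width: 0.0883
t 1.8 tcp [ 0.5015 -0.0319  0.231 ] lin [-0.0031 -0.0005  0.173 ]
heading 17.058941627694644 spin 0.15894162769464515 j6 -0.5948652992418983
[384.216  277.7094]
[383.838  275.5098]
```

View pics/w1.png

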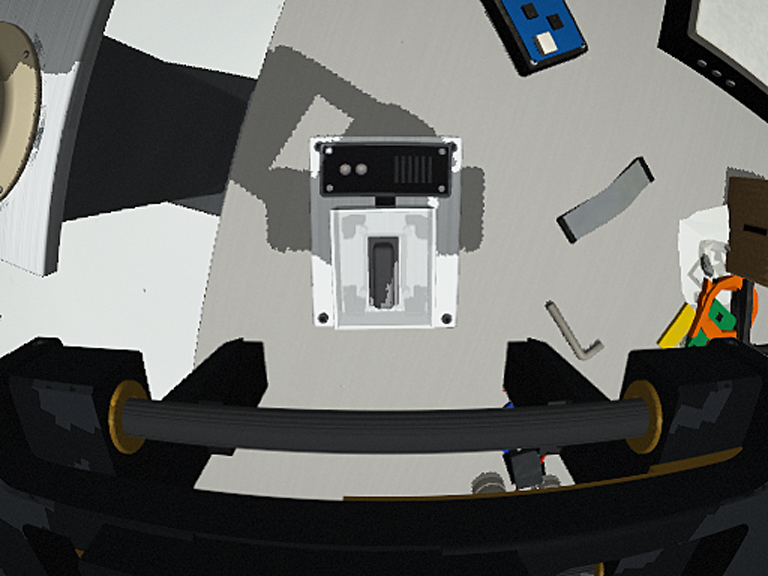

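The wrist view shows the rib centred at (383,273), where the projection puts it, and square to the image. I'll descend and grip.

```bash
python3 -m inch '{"linear": [[-0.002,-0.0005,0.045],[-0.002,-0.0005,0.09],[-0.002,-0.0005,0.13],[-0.002,-0.0005,0.155],[-0.002,-0.0005,0.171]], "spin": [0,0,0,0,0], "grip": [1,1,1,1,1]}'; python3 -m inch '{"linear": [[0,0,0],[0,0,0],[0,0,0],[0,0,0],[0,0,0]], "spin": [0,0,0,0,0], "grip": [0.6,0,0,0,0]}';python3 -m inch '{"linear": [[0,0,0],[0,0,0],[0,0,0]], "spin": [0,0,0], "grip": [0,0,0]}'
```

```text
clock: 2.35
tool_pos: [0.5011, -0.0338, 0.0581]
tcp_rot: [0.594, 0.804, -0.0, -0.001]
wrist_force: [0.6, 0.1, -0.3]
gripper_width: 0.0878
clock: 2.85
tool_pos: [0.5023, -0.0349, 0.0604]
tcp_rot: [0.595, 0.804, 0.0, 0.001]
wrist_force: [-0.5, -0.7, 0.7]
gripper_width: 0.05
clock: 3.15
tool_pos: [0.502, -0.0348, 0.0598]
tcp_rot: [0.595, 0.804, 0.0, 0.0]
wrist_force: [0.2, 0.3, -0.2]
gripper_width: 0.0261
```

Run:
```python
from h import *
pos=np.array([.5015,-.0319,.231]);q=np.array([.594,.804,0,0]);q/=np.linalg.norm(q)
n=np.array([wray(((u-.25)/1.5,(v-.25)/1.5),.014,pos,q) for u,v in[(310,137),(463,136),(458,329),(314,328)]])
print(n,[np.linalg.norm(n[i]-n[i-1]) for i in range(4)])
for v in(n[0]-n[3],n[1]-n[2]):print(np.degrees(np.arctan2(v[1],v[0])))
y=n[0]-n[3]+n[1]-n[2];y/=np.linalg.norm(y);print(n.mean(0)-y*.021)
```

```text
[[ 0.4146  0.0445  0.014 ]
 [ 0.5327  0.0818  0.014 ]
 [ 0.5818 -0.0751  0.014 ]
 [ 0.4612 -0.1112  0.014 ]] [np.float64(0.16252899676815233), np.float64(0.12386569720136506), np.float64(0.164459131520416), np.float64(0.12585463107758513)]
106.66021765489397
107.35846099233245
[ 0.5037 -0.0351  0.014 ]
```

```bash
python3 -m inch '{"linear": [[0,0,0],[0,0,0],[0,0,0],[0,0,0]], "spin": [0,0,0,0], "grip": [0,0,0,0]}';python3 -m inch '{"linear": [[0,0,-0.01],[0,0,-0.03],[0,0,-0.05],[0,0,-0.07],[0,0,-0.09]], "spin": [0,0,0,0,0], "grip": [0,0,0,0,0]}'; python3 -c "
from h import *
go([.465,-.28,.15],16.9)"
```

```text
clock: 3.55
tool_pos: [0.502, -0.0348, 0.0597]
tcp_rot: [0.595, 0.804, -0.0, -0.0]
wrist_force: [-0.3, 0.1, 0.8]
gripper_width: 0.0138
clock: 4.05
tool_pos: [0.5019, -0.0348, 0.1512]
tcp_rot: [0.595, 0.804, 0.0, 0.0]
wrist_force: [0.9, 0.4, -0.3]
gripper_width: 0.014
t 4.05 tcp [ 0.5019 -0.0348  0.1512] lin [-0.2238 -0.107   0.0012]
heading 16.98699114663559 spin 0.08699114663559726 j6 -0.5988836347617762
```

```bash
python3 -m inch '{"linear": [[-0.015,-0.008,0],[-0.045,-0.022,0],[-0.08,-0.038,0],[-0.115,-0.055,0],[-0.15,-0.072,0]], "spin": [0,0,0,0,0], "grip": [0,0,0,0,0]}';python3 -m inch '{"linear": [[-0.03,-0.015,0],[-0.055,-0.027,0],[-0.07,-0.033,0],[-0.074,-0.035,0],[-0.074,-0.035,0]], "spin": [0,0,0,0,0], "grip": [0,0,0,0,0]}';python3 -m inch '{"linear": [[0,0,0.02],[0,0,0.045],[0,0,0.065],[0,0,0.08],[0,0,0.09]], "spin": [0,0,0,0,0], "grip": [0,0,0,0,0]}'; python3 -c "
from h import *
go([.465,-.28,.0457],16.9)"
```

```text
clock: 4.55
tool_pos: [0.4766, -0.2007, 0.1505]
tcp_rot: [0.595, 0.804, 0.0, 0.0]
wrist_force: [0.2, 0.3, -0.5]
gripper_width: 0.0138
clock: 5.05
tool_pos: [0.4652, -0.2799, 0.1498]
tcp_rot: [0.595, 0.804, 0.0, -0.0]
wrist_force: [-0.3, 0.5, -1.5]
gripper_width: 0.0139
clock: 5.55
tool_pos: [0.4652, -0.2787, 0.0588]
tcp_rot: [0.594, 0.804, 0.0, -0.001]
wrist_force: [0.7, -0.6, -0.3]
gripper_width: 0.0138
t 5.55 tcp [ 0.4652 -0.2787  0.0588] lin [-0.0012 -0.0006  0.0131]
heading 17.072175064875736 spin 0.17217506487574497 j6 -1.0540741884397202
```

```bash
python3 -m inch '{"linear": [[0,0,0.006],[0,0,0.011],[0,0,0.014],[0,0,0.0145],[0,0,0.0145]], "spin": [0,0,0,0,0], "grip": [0,0,0,0,0]}'; python3 -m inch '{"linear": [[0,0,0],[0,0,0],[0,0,0],[0,0,0],[0,0,0]], "spin": [0,0,0,0,0], "grip": [0,0.2,0.5,0.6,0.6]}'
```

```text
clock: 6.05
tool_pos: [0.4654, -0.2804, 0.0457]
tcp_rot: [0.595, 0.804, 0.0, 0.0]
wrist_force: [0.7, 1.8, 2.0]
gripper_width: 0.0141
clock: 6.55
tool_pos: [0.4651, -0.2803, 0.0452]
tcp_rot: [0.595, 0.804, -0.0, -0.0]
wrist_force: [0.2, -0.0, 0.1]
gripper_width: 0.0396
```

```bash
python3 -m inch '{"linear": [[0,0,-0.02],[0,0,-0.055],[0,0,-0.1],[0,0,-0.14],[0,0,-0.16]], "spin": [0,0,0,0,0], "grip": [0.7,0.8,0.9,1,1]}'; python3 -m inch '{"linear": [[0.05,0.02,0],[0.09,0.042,0],[0.135,0.063,0],[0.18,0.085,0],[0.19,0.09,0]], "spin": [0,0,0,0,0], "grip": [1,1,1,1,1]}';python3 -m inch '{"linear": [[0,0,0],[0,0,0]], "spin": [0,0], "grip": [1,1]}'
python3 - <<'E'
from h import *
s=monitor.get_obs(); a=imaging.snapshot("wrist");np.savez("w2.npz",p=s["tool_pos"],q=s["tcp_rot"])
print(s["tool_pos"],s["tcp_rot"])
c=np.mean([wproj((.503,-.035,.03),s["tool_pos"],s["tcp_rot"])],0);print(c)
cv2.imwrite("pics/w2.png",a[:,:,::-1])
x0,y0=int(c[0]-90),max(0,int(c[1]-90));print(x0,y0)
cv2.imwrite("pics/w2c.png",cv2.resize(a[y0:y0+160,x0:x0+200],None,fx=3.75,fy=3.75,interpolation=cv2.INTER_CUBIC)[:,:,::-1])
E
```

```text
clock: 7.05
tool_pos: [0.4657, -0.2808, 0.2089]
tcp_rot: [0.595, 0.804, -0.0, 0.002]
wrist_force: [0.7, -0.6, -0.9]
gripper_width: 0.0793
clock: 7.55
tool_pos: [0.4957, -0.0683, 0.2054]
tcp_rot: [0.593, 0.805, 0.0, -0.0]
wrist_force: [-1.1, -0.9, 0.3]
gripper_width: 0.0884
clock: 7.75
tool_pos: [0.4957, -0.0732, 0.2052]
tcp_rot: [0.595, 0.804, -0.0, 0.0]
wrist_force: [0.3, 0.2, 0.1]
gripper_width: 0.088
[ 0.4957 -0.0732  0.2052] [ 0.5951  0.8037 -0.0002  0.0001]
[273.2536 145.9631]
183 55
```

View pics/w2c.png

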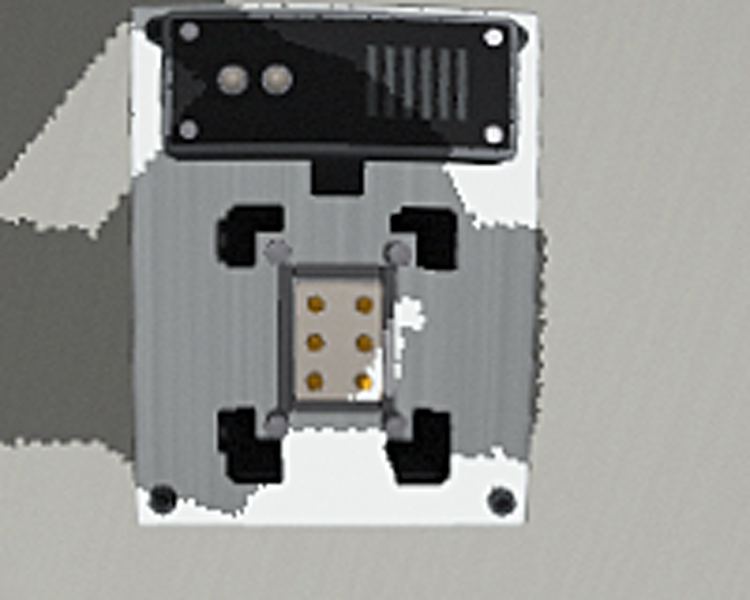

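The uncovered nest shows rests at (278,251), (397,252), (396,424) and (276,424), with the pins' middle at (339,342).

Run:
```python
from h import *
f=np.load("w2.npz");p,q=f["p"],f["q"]
W=lambda u,v,z:wray((183+(u+.5)/3.75-.5,55+(v+.5)/3.75-.5),z,p,q)
n=np.array([W(*a,.03) for a in[(278,251),(397,252),(396,424),(276,424)]])
print("rests",n.mean(0),[np.linalg.norm(n[i]-n[i-1]) for i in range(4)])
for v in(n[0]-n[3],n[1]-n[2],n[1]-n[0],n[2]-n[3]):print(np.degrees(np.arctan2(v[1],v[0])))
print("pins",W(339,342,.038))
o=np.array([W(*a,.014) for a in[(162,499),(502,500)]]);v=o[1]-o[0];print("screws",o,np.degrees(np.arctan2(v[1],v[0])))
y=np.array([-v[1],v[0],0])/np.linalg.norm(v);print("screw mid",o.mean(0))
go([.4723,.311,.2052],37.5)
```

```text
rests [ 0.5019 -0.0341  0.03  ] [np.float64(0.05052351394375266), np.float64(0.03414717074901838), np.float64(0.05042651488946064), np.float64(0.035262225673901526)]
106.34300339942413
107.60852643077504
17.021792952771076
17.177937048675243
pins [ 0.5021 -0.0343  0.038 ]
screws [[ 0.466  -0.0992  0.014 ]
 [ 0.5686 -0.0681  0.014 ]] 16.860033337722754
screw mid [ 0.5173 -0.0837  0.014 ]
t 7.8 tcp [ 0.4956 -0.0736  0.2051] lin [ 0.3747  0.0896 -0.0002]
heading 16.908222251301424 spin -20.591777748698576 j6 -0.6764786083937784
```

```bash
python3 -m inch '{"linear": [[0.04,0.01,0],[0.085,0.02,0],[0.13,0.031,0],[0.175,0.042,0],[0.22,0.053,0]], "spin": [0,0,0,0,0], "grip": [1,1,1,1,1]}'; python3 -m inch '{"linear": [[0.045,0.011,0],[0.09,0.022,0],[0.12,0.029,0],[0.13,0.031,0],[0.13,0.031,0]], "spin": [-6,-13,-19,-20.5,-20.5], "grip": [1,1,1,1,1]}';python3 -m inch '{"linear": [[0,0,0],[0,0,0]], "spin": [0,0], "grip": [1,1]}'
python3 - <<'E'
from h import *
s=monitor.get_obs(); a=imaging.snapshot("wrist");np.savez("w3.npz",p=s["tool_pos"],q=s["tcp_rot"])
print(s["tool_pos"],yaw_y(s["tcp_rot"]))
c=wproj((.4723,.311,.022),s["tool_pos"],s["tcp_rot"]);print(c)
cv2.imwrite("pics/w3.png",a[:,:,::-1])
x0,y0=int(c[0]-65),max(0,int(c[1]-50));print(x0,y0)
cv2.imwrite("pics/w3c.png",cv2.resize(a[y0:y0+100,x0:x0+130],None,fx=6,fy=6,interpolation=cv2.INTER_CUBIC)[:,:,::-1])
E
```

```text
clock: 8.3
tool_pos: [0.4823, 0.1538, 0.2052]
tcp_rot: [0.596, 0.803, -0.0, 0.0]
wrist_force: [0.9, -0.1, 0.1]
gripper_width: 0.088
clock: 8.8
tool_pos: [0.4742, 0.2866, 0.2049]
tcp_rot: [0.443, 0.897, -0.0, -0.0]
wrist_force: [-1.0, -1.0, -0.6]
gripper_width: 0.0882
clock: 9.0
tool_pos: [0.4744, 0.2854, 0.2053]
tcp_rot: [0.444, 0.896, -0.0, 0.0]
wrist_force: [-0.7, 0.6, -0.1]
gripper_width: 0.0883
[0.4744 0.2854 0.2053] 37.29248406732362
[268.9245 156.5875]
203 106
```

View pics/w3c.png

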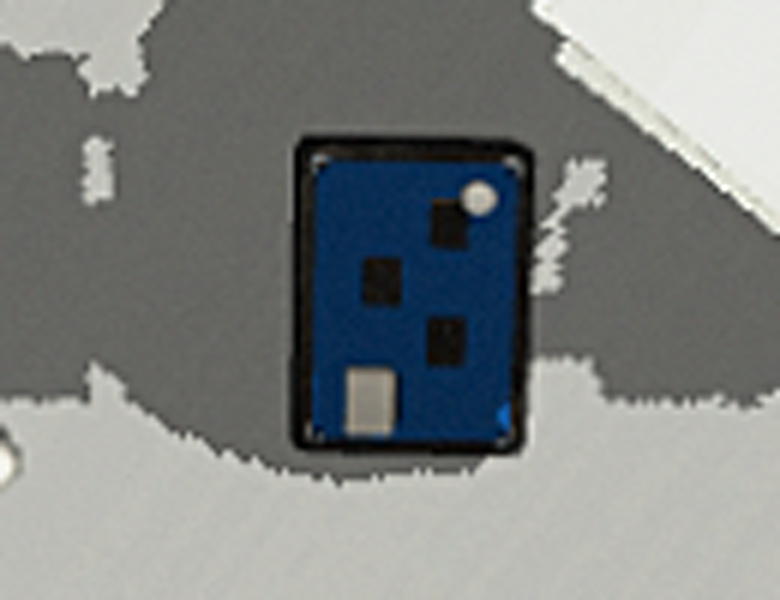

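The drive shows board up, with its outer corners at (297,137), (532,142), (524,453) and (294,450). The connector is at (371,402), its -y/-x side, and the knob at (479,199), its +y end.

Run:
```python
from h import *
f=np.load("w3.npz");p,q=f["p"],f["q"]
W=lambda u,v,z:wray((203+(u+.5)/6-.5,106+(v+.5)/6-.5),z,p,q)
n=np.array([W(*a,.022) for a in[(297,137),(532,142),(524,453),(294,450)]])
print("drive",n.mean(0),[np.linalg.norm(n[i]-n[i-1]) for i in range(4)])
H=[np.degrees(np.arctan2(v[1],v[0])) for v in(n[0]-n[3],n[1]-n[2],n[1]-n[0],n[2]-n[3])];print(H)
h=np.radians(37.2);x=np.array([np.cos(h),np.sin(h),0]);y=np.array([-x[1],x[0],0])
print("from conn (board z)",W(371,402,.031)+.008*x+.022*y)
go(np.r_[n.mean(0)[:2],.003],37.2)
```

```text
drive [0.4734 0.314  0.022 ] [np.float64(0.05906605772463334), np.float64(0.04333971827801903), np.float64(0.05898168727378865), np.float64(0.04374477133043951)]
[np.float64(126.63075565112139), np.float64(127.024292125355), np.float64(36.53405570406561), np.float64(36.64727963649911)]
from conn (board z) [0.4713 0.3171 0.031 ]
t 9.05 tcp [0.4743 0.2856 0.2053] lin [0.0232 0.0165 0.2023]
heading 37.31973548945395 spin 0.11973548945394441 j6 -0.3208646324519332
```

```bash
python3 -m inch '{"linear": [[0.01,0.008,0.045],[0.0232,0.0165,0.09],[0.0232,0.0165,0.13],[0.0232,0.0165,0.165],[0.0232,0.0165,0.165]], "spin": [0.6,0.6,0.6,0.6,0.6], "grip": [1,1,1,1,1]}'; python3 -m inch '{"linear": [[0,0,0.01],[0,0,0.022],[0,0,0.032],[0,0,0.0365],[0,0,0.0365]], "spin": [0,0,0,0,0], "grip": [1,1,1,1,1]}';python3 -c "
from h import *
go([.4734,.3140,.003],36.7)"
```

```text
clock: 9.55
tool_pos: [0.4708, 0.3137, 0.0364]
tcp_rot: [0.448, 0.894, -0.003, -0.003]
wrist_force: [-0.1, 1.1, -0.1]
gripper_width: 0.0881
clock: 10.05
tool_pos: [0.4726, 0.3154, 0.0034]
tcp_rot: [0.447, 0.894, -0.0, -0.0]
wrist_force: [0.2, 0.1, -0.6]
gripper_width: 0.0881
t 10.05 tcp [0.4726 0.3154 0.0034] lin [-0.0016 -0.0002  0.0004]
heading 36.88533277360989 spin 0.1853327736098862 j6 -0.261456666843468
```

```bash
python3 -m inch '{"linear": [[0,0,0],[0,0,0]], "spin": [0,0], "grip": [1,1]}'; python3 -c "
from h import *
go([.4734,.3140,.003],36.7)"; python3 -m inch '{"linear": [[-0.001,0,0],[-0.001,0,0],[-0.001,0,0],[-0.001,0,0],[-0.001,0,0]], "spin": [0,0,0,0,0], "grip": [0.7,0.4,0.4,0.4,0.4]}'; python3 -m inch '{"linear": [[0,0,0],[0,0,0],[0,0,0],[0,0,0],[0,0,0]], "spin": [0,0,0,0,0], "grip": [0,0,0,0,0]}'; python3 -c "
from h import *
go([.4734,.3140,.003],36.7)"
```

```text
clock: 10.25
tool_pos: [0.473, 0.3155, 0.0042]
tcp_rot: [0.447, 0.894, 0.0, 0.0]
wrist_force: [0.2, -0.5, -0.0]
gripper_width: 0.0885
t 10.25 tcp [0.473  0.3155 0.0042] lin [-0.0015 -0.0006  0.0012]
heading 36.885885544515574 spin 0.18588554451557115 j6 -0.26145657575646275
clock: 10.75
tool_pos: [0.4733, 0.3146, 0.0037]
tcp_rot: [0.447, 0.894, -0.0, 0.0]
wrist_force: [-0.3, 0.3, 0.0]
gripper_width: 0.0503
clock: 11.25
tool_pos: [0.4733, 0.3146, 0.0037]
tcp_rot: [0.447, 0.894, -0.0, -0.0]
wrist_force: [0.1, 0.5, -0.1]
gripper_width: 0.0446
t 11.25 tcp [0.4733 0.3146 0.0037] lin [-0.0005 -0.0003  0.0007]
heading 36.88679655979083 spin 0.186796559790821 j6 -0.26321501896902155
```

```bash
python3 -m inch '{"linear": [[0,0,-0.015],[0,0,-0.045],[0,0,-0.08],[0,0,-0.11],[0,0,-0.12]], "spin": [0,0,0,0,0], "grip": [0,0,0,0,0]}'; python3 -c "
from h import *
go([.5019,-.0338,.12],17)
print(monitor.get_obs()['gripper_width'])"
```

```text
clock: 11.75
tool_pos: [0.4744, 0.3151, 0.1276]
tcp_rot: [0.447, 0.894, 0.002, 0.002]
wrist_force: [0.2, -0.0, -1.9]
gripper_width: 0.0445
t 11.75 tcp [0.4744 0.3151 0.1276] lin [-0.2956 -0.1875  0.007 ]
heading 36.88951428523051 spin 19.88951428523052 j6 -0.2631698069647375
0.04447662357888785
```

```bash
python3 -m inch '{"linear": [[-0.02,-0.013,0],[-0.055,-0.035,0],[-0.095,-0.06,0],[-0.135,-0.086,0],[-0.175,-0.111,0]], "spin": [0,2,5,8,11], "grip": [0,0,0,0,0]}'; python3 -c "
from h import *
go([.5019,-.0338,.12],17)"
```

```text
clock: 12.25
tool_pos: [0.489, 0.1063, 0.1233]
tcp_rot: [0.532, 0.847, -0.0, -0.0]
wrist_force: [1.7, 0.2, -0.7]
gripper_width: 0.0447
t 12.25 tcp [0.489  0.1063 0.1233] lin [-0.1318 -0.0493  0.0033]
heading 25.78177952830203 spin 8.781779528302025 j6 -0.47042688500464813
```

```bash
python3 -m inch '{"linear": [[-0.04,-0.015,0],[-0.08,-0.03,0],[-0.11,-0.041,0],[-0.13,-0.048,0],[-0.13,-0.048,0]], "spin": [3,6,8.8,8.8,8.8], "grip": [0,0,0,0,0]}'; python3 -m inch '{"linear": [[0,0,0],[0,0,0],[0,0,0]], "spin": [0,0,0], "grip": [0,0,0]}';python3 - <<'E'
from h import *
go([.5019,-.0338,.095],17)
s=monitor.get_obs();a=imaging.snapshot("wrist");np.savez("w4.npz",p=s["tool_pos"],q=s["tcp_rot"]);cv2.imwrite("pics/w4.png",a[:,:,::-1])
b=imaging.snapshot("scene")
c=[int(v) for v in wproj((.502,-.034,.09),s["tool_pos"],s["tcp_rot"])];print(c)
x0=c[0]-75;y0=max(0,c[1]-80);print(x0,y0)
w=cv2.resize(a[y0:y0+160,x0:x0+150],None,fx=3.6,fy=3.6,interpolation=2)
C=imaging.camera_info("scene");u=C["camera_matrix"]@(C["R"]@[.502,-.034,.05]+C["t"]);u=(u[:2]/u[2]).astype(int);print(u)
v=cv2.resize(b[u[1]-55:u[1]+35,u[0]-35:u[0]+35],(448,576)[::1],interpolation=2)[:, :260*2][:, :448]
v=cv2.resize(v,(int(448*.55),int(576*.55)))
o=np.zeros((576,540+v.shape[1],3),np.uint8);o[:,:540]=w;o[:v.shape[0],540:]=v
cv2.imwrite("pics/w4c.png",o[:,:,::-1])
E
```

```text
clock: 12.75
tool_pos: [0.5031, -0.0319, 0.1233]
tcp_rot: [0.596, 0.803, -0.0, -0.0]
wrist_force: [-0.3, 0.9, -0.8]
gripper_width: 0.045
clock: 13.05
tool_pos: [0.503, -0.0289, 0.1236]
tcp_rot: [0.594, 0.805, -0.0, -0.0]
wrist_force: [-1.3, 0.6, -0.4]
gripper_width: 0.0449
t 13.05 tcp [ 0.503  -0.0289  0.1236] lin [-0.0044 -0.0025  0.0286]
heading 17.166221478406186 spin 0.16622147840618595 j6 -0.5899286253985121
[252, 228]
177 148
[285 259]
```

View pics/w4c.png

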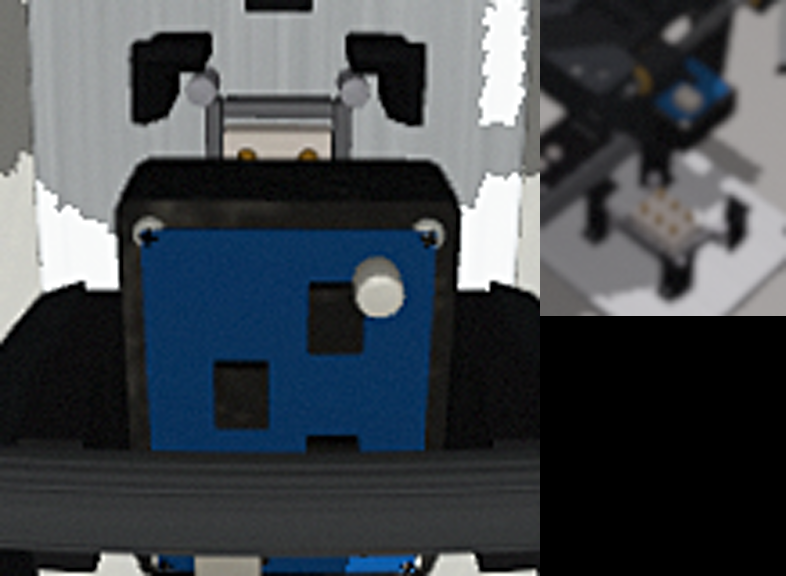

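The drive is level in the jaws with its knob toward the programmer box. Its +y lower edge is at v=160 and its top rim edge at v≈203; the far rests are at (202,90) and (354,90). I can now measure its offset along y in the hand.

Run:
```python
from h import *
f=np.load("w4.npz");p,q=f["p"],f["q"];R=Ro.from_quat(q)
W=lambda u,v,z:wray((177+(u+.5)/3.6-.5,148+(v+.5)/3.6-.5),z,p,q)
T=lambda X:R.inv().apply(X-p)
zb=p[2]-.0037
for a in[(152,160,zb),(425,160,zb),(120,203,zb+.022),(457,203,zb+.022)]:print(T(W(*a)))
r=[W(202,90,.03),W(354,90,.03)];print("rests",r,np.mean(r,0))
h=np.radians(17);y=np.array([-np.sin(h),np.cos(h),0]);print("nest origin",np.mean(r,0)-.0255*y, np.linalg.norm(r[0]-r[1]))
```

```text
[ 0.0277 -0.0199  0.0037]
[0.0277 0.02   0.0037]
[ 0.0279 -0.0213 -0.0183]
[ 0.0279  0.0213 -0.0183]
rests [array([ 0.4781, -0.0149,  0.03  ]), array([ 0.5114, -0.0046,  0.03  ])] [ 0.4947 -0.0097  0.03  ]
nest origin [ 0.5022 -0.0341  0.03  ] 0.03479554662035556
```

```bash
python3 -m inch '{"linear": [[-0.0033,-0.0024,0.01],[-0.0033,-0.0024,0.03],[-0.0033,-0.0024,0.05],[-0.0033,-0.0024,0.066],[-0.0033,-0.0024,0.066]], "spin": [0.1,0.1,0.1,0.1,0.1], "grip": [0,0,0,0,0]}'; python3 -m inch '{"linear": [[0,0,0],[0,0,0],[0,0,0]], "spin": [0,0,0], "grip": [0,0,0]}';python3 -c "
from h import *
go([.5017,-.0328,.0337],17)"
```

```text
clock: 13.65
tool_pos: [0.5004, -0.0334, 0.0555]
tcp_rot: [0.595, 0.804, -0.001, -0.002]
wrist_force: [-0.4, 0.3, -0.8]
gripper_width: 0.0448
clock: 13.95
tool_pos: [0.5022, -0.0338, 0.0584]
tcp_rot: [0.595, 0.804, 0.0, 0.001]
wrist_force: [1.6, -0.2, -0.8]
gripper_width: 0.0447
t 13.95 tcp [ 0.5022 -0.0338  0.0584] lin [ 0.0012 -0.0002  0.0247]
heading 16.986271504489785 spin -0.013728495510207495 j6 -0.596920284427713
```

```bash
python3 -m inch '{"linear": [[0.001,0,0],[0.001,0,0.004],[0.001,0,0.008],[0.001,0,0.012],[0.001,0,0.012]], "spin": [0,0,0,0,0], "grip": [0,0,0,0,0]}'; python3 -m inch '{"linear": [[0,0,0],[0,0,0]], "spin": [0,0], "grip": [0,0]}';python3 -m inch '{"linear": [[0,0,0.002],[0,0,0.004],[0,0,0.006],[0,0,0.006],[0,0,0.006]], "spin": [0,0,0,0,0], "grip": [0,0,0,0,0]}'; python3 -c "
from h import *
go([.5017,-.0328,.0337],17);print(monitor.get_obs()['moment'])"
```

```text
clock: 14.45
tool_pos: [0.5012, -0.0327, 0.045]
tcp_rot: [0.595, 0.804, -0.0, -0.001]
wrist_force: [0.2, 0.2, -1.1]
gripper_width: 0.0449
clock: 14.65
tool_pos: [0.5016, -0.0328, 0.0458]
tcp_rot: [0.595, 0.804, 0.0, 0.0]
wrist_force: [0.3, -0.5, -0.7]
gripper_width: 0.0446
clock: 15.15
tool_pos: [0.5016, -0.0328, 0.0399]
tcp_rot: [0.595, 0.804, 0.0, 0.0]
wrist_force: [-1.7, 1.2, 2.7]
gripper_width: 0.0448
t 15.15 tcp [ 0.5016 -0.0328  0.0399] lin [-0.      0.0001  0.0062]
heading 16.98726160809131 spin -0.012738391908698077 j6 -0.5952131522576883
[-0.006   0.2398 -0.008 ]
```

```bash
python3 -m inch '{"linear": [[0,0,0.002],[0,0,0.004],[0,0,0.0045],[0,0,0.0045]], "spin": [0,0,0,0], "grip": [0,0,0,0]}'; python3 -m inch '{"linear": [[0,0,0.001],[0,0,0.0015],[0,0,0.0015],[0,0,0.0015]], "spin": [0,0,0,0], "grip": [0,0,0,0]}';  python3 -m inch '{"linear": [[0,0,0.0005],[0,0,0.001],[0,0,0.001],[0,0,0.001]], "spin": [0,0,0,0], "grip": [0,0,0,0]}'
```

```text
clock: 15.55
tool_pos: [0.5016, -0.0328, 0.0353]
tcp_rot: [0.595, 0.804, 0.0, 0.0]
wrist_force: [-1.1, -0.6, 6.7]
gripper_width: 0.045
clock: 15.95
tool_pos: [0.5017, -0.0328, 0.034]
tcp_rot: [0.595, 0.804, 0.0, 0.0]
wrist_force: [-0.9, -0.1, 6.0]
gripper_width: 0.0448
clock: 16.35
tool_pos: [0.5017, -0.0328, 0.0336]
tcp_rot: [0.595, 0.804, 0.0, 0.0]
wrist_force: [-5.6, 1.4, 16.8]
gripper_width: 0.0448
```

```bash
python3 -m inch '{"linear": [[0,0,0.0004],[0,0,0.0004],[0,0,0.0004],[0,0,0.0004],[0,0,0.0004]], "spin": [0,0,0,0,0], "grip": [0,0,0,0,0]}'
python3 - <<'E'
from h import *
for i in range(3):
    a=imaging.snapshot("wrist");s=monitor.get_obs();print(s["wrist_force"],s["moment"],s["tool_pos"],s["gripper_width"])
print(Ro.from_quat(s["tcp_rot"]).apply([0,0,1]))
go([.5017,-.0328,.0337],17)
b=imaging.snapshot("scene");c=imaging.snapshot("top")
o=np.zeros((540,800,3),np.uint8)
o[:,:400]=cv2.resize(a[120:255,205:305],(400,540),interpolation=2)
o[:270,400:]=cv2.resize(b[210:300,230:363],(400,270),interpolation=2)
o[270:,400:]=cv2.resize(c[170:305,280:480],(400,270),interpolation=2)
cv2.imwrite("pics/f.png",o[:,:,::-1])
E
```

```text
clock: 16.85
tool_pos: [0.5017, -0.0328, 0.0336]
tcp_rot: [0.595, 0.804, 0.0, 0.0]
wrist_force: [-7.6, 2.0, 20.6]
gripper_width: 0.0445
[-7.5669  1.2486 20.2042] [0.134  1.251  0.0062] [ 0.5017 -0.0328  0.0336] 0.04481538211210142
[-7.0052  1.6387 20.328 ] [ 0.1628  1.2362 -0.0102] [ 0.5017 -0.0328  0.0336] 0.04484459094514224
[-7.6011  1.122  20.1958] [ 0.1459  1.2776 -0.0424] [ 0.5017 -0.0328  0.0336] 0.04485316693351322
[ 0.0005 -0.0004 -1.    ]
t 17.0 tcp [ 0.5017 -0.0328  0.0336] lin [ 0.      0.     -0.0001]
heading 16.996835909204272 spin -0.0031640907957353193 j6 -0.595133678216916
```

View pics/f.png

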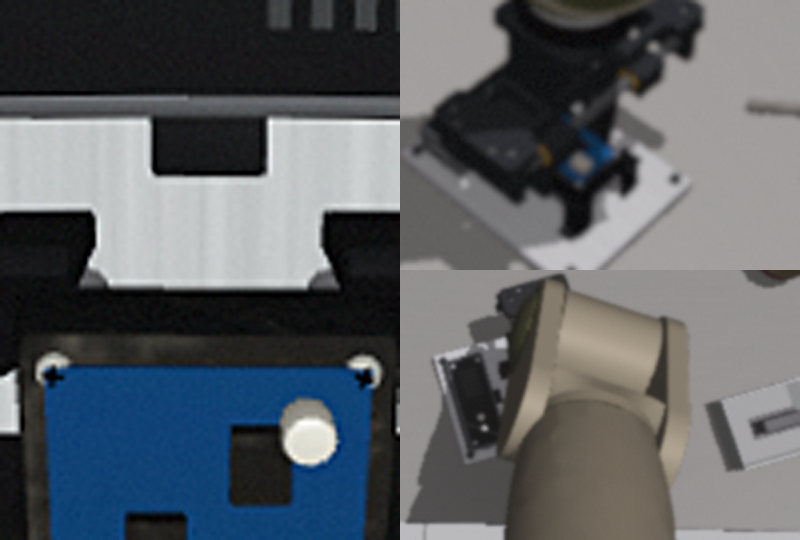

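Run:
```python
from h import *
s=monitor.get_obs();p,q=s["tool_pos"],s["tcp_rot"]
h=np.radians(17);x=np.array([np.cos(h),np.sin(h),0]);y=np.array([-x[1],x[0],0]);o=np.array([.5021,-.0342,0])
W=lambda u,v,z:wray((205+(u+.5)/4-.5,120+(v+.5)/4-.5),z,p,q)
N=lambda X:(1e3*np.array([(X-o)@x,(X-o)@y])).round(1)
print("lower +y edge",N(W(205,289,.03)),"rim +y edge",N(W(205,335,.052)))
print("box lower face edge (53,z14..42)",N(W(205,97,.042)))
print("guide tops outer y (41, z47)",N(W(40,212,.047)),N(W(360,212,.047)))
print("guide tip x (+-16 gap edges,z47)",N(W(95,230,.047)),N(W(322,230,.047)))
print("rim x edges",N(W(20,360,.052)),N(W(397,360,.052)))
```

```text
lower +y edge [-0.5 29.3] rim +y edge [-0.4 29.7]
box lower face edge (53,z14..42) [-0.5 55.5]
guide tops outer y (41, z47) [-19.4  42.9] [17.3 42.9]
guide tip x (+-16 gap edges,z47) [-13.1  40.7] [13.  40.8]
rim x edges [-21.6  26.7] [21.5 26.7]
```

```bash
python3 -c "
from h import *
print(monitor.get_obs()['wrist_force']);print(job.finish_job())"
```

```text
[-7.999   1.0754 20.5198]
the job is handed in; nothing more can be done
None
```

The drive is seated on the rests and I handed the job in at about 17 s, still gripping it and pressing down. The hand-in reports no verdict.

**Cover:** I lifted the dust cover by its rib and set it on the bench at about (0.465, -0.28). I let go only once it was standing. The last top view shows it still there.

**Drive:** I gripped the smaller drive across its 45 mm width; the fingers read 44.8 mm. It went in board up, knob toward the grey box and white connector away from it.

**Last checks:**
- **Depth:** the drive's underside comes out at about 29.9 mm, against rests at 30 mm. That relies on its height in the fingers not having slipped.
- **Force:** the arm pushes down with about 20 N. After the pin springs, I estimate 12–13 N on the rests, well under the 60 N limit.
- **Level:** the tool was vertical to within 0.001 rad.
- **Centring:** the drive's +y edge measures 29.3–29.7 mm against 30 mm ideal. The rim edges are even across x, at ±21.6 mm.

**What disagreed:**
- A sideways force of about 8 N remained at the wrist; I did not find its cause.
- In the same picture the guides and the box edge read about 2 mm high in y, so the drive could be up to about 2 mm toward -y. The guides leave only 1.5 mm of play, so it should be within the 3 mm limit.
- The cameras disagreed by about 3 mm on where the drive first lay. I corrected for this by measuring it in the gripper before lowering it.

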